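# Fit the switchgear on the distribution-board rail

## Robot

A 6-joint arm with a two-finger parallel gripper is mounted at the origin on the work surface. World frame = base frame: x ahead of the robot, y to its left, z up, the work surface at z = 0. Lengths are in mm, angles in degrees, forces in N, time in s.
With the tool pointing down it reaches from about 325 to 925 mm from the base axis. Payload 3.1 kg.
Tool frame: the origin (TCP) lies at the very end of the fingers, on their centre line; the grasp point (between the pads) lies grasp_offset behind it (grasp_offset is the distance from the TCP to the grasp point, in mm); z points along the fingers, y is the line along which they close (so a half turn about z gives the same grasp; the last joint's range is limited). The gripper opens to 85 mm and grips with 20 to 120 N. Pads are 22 mm wide; open, the fingers measure 114 mm over their backs; the gripper's body (76 mm by 85 mm) begins 54 mm behind the grasp point. The pads swing forward as they close: fully open they stand 13 mm farther back than shut.
Start: joints at [69.775, 12.427, 92.441, -0, 75.132, -6.429], TCP at [149.03, 606.984, 231.3] pointing down, gripper open.
Joint ranges: [-157.48, 157.48], [-44.54, 120.13], [17.64, 146.25], [-64.5, 244.5], [7.68, 150.69], [-147.95, 147.95]. Speed limits (degrees/s): [159.86, 159.86, 180, 180, 180, 180].

## Interface

Orientations are given as [roll, pitch, yaw] about the fixed x, y, z axes, in that order (R = Rz(yaw) Ry(pitch) Rx(roll)).
In Python, from station import * gives the robot as it stands. Calls block until the motion is done:
- goto(position, orientation): joint-space move of the TCP to a pose.
- move_l(position, attitude=None, speed=150): straight line of the TCP; attitude=None keeps the orientation; speed is the mean speed in mm/s.
- move_j(angles): joint-space move.
- grip(opening, squeeze=None): finger opening in mm; squeeze is the grip in N (None keeps the last); returns when the fingers have stopped.
- wait(seconds).
- solve_ik(position, orientation): joint angles nearest the present ones, or None.
- get_obs(): the state.
- get_image(name): name is "side" or "top" or "wrist"; returns the picture (420x560x3 uint8, red, green, blue); there is no depth.
- get_calibration(name): a dict with "fx", "fy", "cx", "cy" (pixels), "R" (3x3) and "t" (3): a world point X has camera coordinates R X + t; the wrist camera has in their place "mount" (4x4, takes a point from camera to tool coordinates, whose origin is the TCP and whose axes are the flange's). Camera axes: x right, y down, z forward; pixel columns grow to the right and rows downward; lengths in mm; the calibration is good to about 2 mm. A picture is of the moment at which its call begins: read the wrist's pose just before it. get_calibration takes no time and is no camera call.
A pose or a line that the arm cannot do raises Unreachable and nothing moves.
- sign_off(): hands the job in; it is judged then, once.
Trained networks look in the newest picture that a camera, given by its name, has taken for a name from the list of things; names that differ only in an ending like _2 or _b are one class to them, and where a whole thing is asked for, a point or a joint stands for the part that bears it (a point fixed in the world has none). Each returns a list of dicts, best first, with "score" (0 to 1); they miss things now and then, are a little off and sometimes report something else, mostly with a low value. They report only what shows in the picture. A call takes as long as a camera call. They do not tell look-alikes from the thing itself.
- spot_in(name, camera): "extent" ([centre column, centre row, width, height] in pixels, round what is visible of it).
- regions_of(name, camera): "region" (420x560 bool, what is visible of it) and "extent" ([centre column, centre row, width, height] in pixels, round what is visible of it).
The state is a dict: "t": time; "joint_pos": joint angles; "qvel": joint speeds; "effort": joint torques, N m; "tcp_pos": TCP position; "ee_rot": TCP orientation; "wrist_force": force on the tool from outside, world axes, zero at the start; "moment": the same for the moment, N m; "grip_width": finger opening in mm; "grip_force": force on a finger pad.
Only numpy, scipy, OpenCV 4.12 (cv2) and the standard library are available. Lean on these libraries where they do the work, as an engineer would, in place of code of your own. Each camera call takes 0.05 s, during which the arm holds its last target. There are 200 camera calls.

## Task

Fit the four loose modular devices on the DIN rail of the mounting plate: the four-pole main switch next to the supply terminal block, then the three-pole, the two-pole and last the single-pole breaker, in that order away from it. Seat each one fully down and square on the rail, side by side with no gap that would take another single-pole breaker. Leave the tape, the multimeter and the screwdriver where they lie.

Things in the scene. Friction and masses are not known exactly. Their poses are not given: they have to be found in the camera images.
- main_switch: Four-pole main switch: light grey, 85 (own x) x 70 mm (y). Origin: centre of underside, z up. A slot for the rail runs along y between the two end feet: 9 mm deep, 41 mm wide inside, 48 at its mouth. Shoulders 51 mm high; above, to 69, a nose 45 mm along x, full width: grip it across the 45 mm. One broad black handle, top 78. About 400 g. Either way round is right.
- three_pole: Three-pole circuit breaker. Light grey, 52.5 mm wide (own y), about 340 g. Length, height, nose, feet, slot and origin as main_switch: 85 mm long, nose to grip 45 mm across own x at 51 to 69 mm height, three tied black toggles to 77 mm. Either way round is right.
- two_pole: Two-pole circuit breaker. Light grey, 35 mm wide (own y), about 230 g. Length, height, nose, feet, slot and origin as main_switch: 85 mm long, nose to grip 45 mm across own x at 51 to 69 mm height, two tied black toggles to 77 mm. Either way round is right.
- single_pole: Single-pole circuit breaker. Light grey, 17.5 mm wide (own y), about 120 g. Length, height, nose, feet, slot and origin as main_switch: 85 mm long, nose to grip 45 mm across own x at 51 to 69 mm height, one black toggle to 77 mm. Either way round is right.
- plate: Mounting plate fixed on the table: 2 mm steel sheet with a DIN rail 340 mm long, 35 wide, along own y. Origin: on the table under the rail's middle; rail top 17 mm up. A device is home with its x across the rail at plate x = 0, rail in its slot, underside 8 mm above the table. The sheet spans x -55 to 105 mm, y +-185; brass terminal bars, 20 mm high, run along x = 83.
- supply_block: Grey incoming-supply terminal block with two rows of four brass terminals, fixed on one end of the rail (either end): 80 mm across the rail (own x), 40 mm along it (own y), top 62 mm above the table. Origin: centre of its underside, 8 mm above the table, on the rail's axis, 145 mm from the rail's middle.
- end_stop: Small grey end clamp fixed on the other end of the rail: 46 mm across the rail, 10 mm along it (own y), top 43 mm above the table. Origin: on the rail's axis, 8 mm above the table, 145 mm from the rail's middle.
- tape: Roll of black tape lying flat on the table, 96 mm across, 48 mm high; not part of the job. Origin: centre of its underside.
- tester: Yellow multimeter lying on its back, 185 x 88 x 36 mm; not part of the job. Origin: centre of its underside.
- screwdriver: Screwdriver lying on the table, 200 mm long along own x; not part of the job. Origin: under its middle.
Mind the look-alikes: they are no part of the job. What is shaped like the single_pole but turquoise is not meant. What is shaped like the main_switch but red is not meant.

How it is judged:
By the outcome, as a careful person would: the job done as asked, in the order asked, and still so for the second after the job is handed in, with the robot touching nothing.
It also fails if it takes over 80 s, if anything falls off the work surface, if the arm or the gripper's body presses on something with over 40 N, if the wrist force passes 120 N, or if a joint passes its speed limit or range.

## Working session

There is one attempt and no reset: what is moved stays moved. The work goes in short steps, each a Python script; the robot and the scene stay as the last script left them, time stands still between calls to the robot, and variables do not carry over. Pictures are saved under pics/ and viewed, at most 14 in all, crops included, and the job is handed in when it is done.

```bash
mkdir -p pics; ls
cat > a.py <<'E'
from station import *
import numpy as np, cv2
o=get_obs(); print({k:np.round(v,2).tolist() if not isinstance(v,(float,int)) else v for k,v in o.items()})
for c in ["top","side"]:
    im=get_image(c); cv2.imwrite(f"pics/{c}0.png",im[:,:,::-1])
    print(c,get_calibration(c))
    for n in ["main_switch","three_pole","two_pole","single_pole","plate","supply_block","end_stop"]:
        print(c,n,[(np.round(d["extent"]).tolist(),round(d["score"],2)) for d in spot_in(n,c)])
print(get_calibration("wrist"))
try: print(grasp_offset)
except Exception as e: print(e)
print(get_obs()["t"])
E
python3 a.py
```

```text
pics
{'t': 0.0, 'joint_pos': [69.77, 12.47, 92.53, -0.0, 75.13, -6.43], 'qvel': [0.07, 0.07, 0.0, -0.01, 0.09, 0.02], 'effort': [0.0, -39.68, -30.39, -0.0, 0.01, 0.0], 'tcp_pos': [148.77, 606.18, 229.98], 'ee_rot': [-179.86, -0.01, 166.2], 'wrist_force': [-0.67, 0.28, -0.6], 'moment': [0.01, 0.01, 0.03], 'grip_force': 0.0, 'grip_width': 85.67242489625218}
top {'fx': 517.7155313820743, 'fy': 517.7155313820743, 'cx': 277.6857877657172, 'cy': 215.514309918569, 'R': array([[ 0.01835595, -0.99982938,  0.00206478],
       [-0.98215751, -0.01841801, -0.1871561 ],
       [ 0.1871622 ,  0.00140749, -0.98232802]]), 't': array([ -26.60361305,  524.03859465, 1308.94652111])}
top main_switch [([374.0, 244.0, 33.0, 41.0], 0.82), ([421.0, 288.0, 34.0, 36.0], 0.73), ([234.0, 246.0, 24.0, 33.0], 0.4)]
top three_pole [([179.0, 244.0, 34.0, 38.0], 0.64), ([262.0, 164.0, 138.0, 70.0], 0.37)]
top two_pole [([234.0, 246.0, 23.0, 38.0], 0.79), ([114.0, 241.0, 16.0, 73.0], 0.58), ([131.0, 168.0, 40.0, 39.0], 0.25)]
top single_pole [([328.0, 288.0, 25.0, 30.0], 0.86), ([297.0, 244.0, 12.0, 32.0], 0.46)]
top 
[... 680 characters left out ...]
06.0, 216.0, 33.0, 24.0], 0.69), ([351.0, 204.0, 29.0, 28.0], 0.61)]
side plate [([211.0, 242.0, 72.0, 95.0], 0.62)]
side supply_block [([229.0, 194.0, 34.0, 26.0], 0.79)]
side end_stop [([218.0, 268.0, 18.0, 9.0], 0.78)]
{'fx': 307.08532590115146, 'fy': 307.08532590115146, 'cx': 279.19436368321334, 'cy': 208.61009178303448, 'mount': array([[ 1.75186731e-04, -9.54080602e-01, -2.99549954e-01,
         7.66831887e+01],
       [ 9.99999937e-01,  2.59792098e-04, -2.42616902e-04,
        -5.01160138e-01],
       [ 3.09296791e-04, -2.99549892e-01,  9.54080587e-01,
        -1.41013548e+02],
       [ 0.00000000e+00,  0.00000000e+00,  0.00000000e+00,
         1.00000000e+00]])}
18.700000000000003
0.8
```

View pics/top0.png

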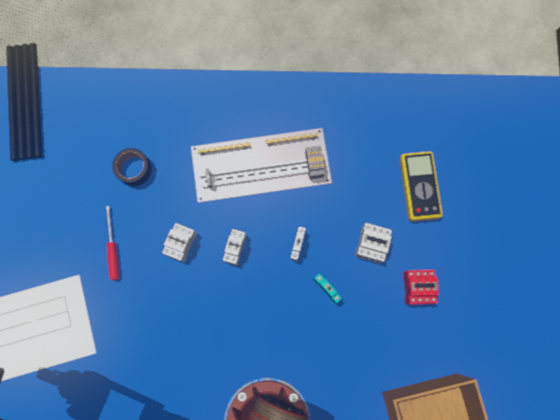

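View pics/side0.png

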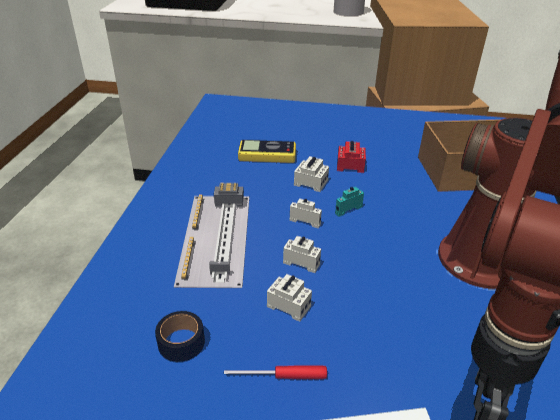

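Candidates, by pixel in the top view:
- **main_switch:** grey (374,244) or red (421,288). I take the grey one.
- **single_pole:** grey (299,244) or turquoise (328,288). I take the grey one.
- **three_pole:** (179,243).
- **two_pole:** (234,246).

The supply block is at the right end of the rail (316,164) and the end stop at the left (207,178). The side view agrees.

Next I fit silhouettes of the known shapes to the non-blue blobs.

```bash
cat > h.py <<'E'
from station import *
import numpy as np, cv2
from scipy.optimize import minimize
from scipy.spatial.transform import Rotation as Ro
W={"main_switch":70,"three_pole":52.5,"two_pole":35,"single_pole":17.5}
def dev(n): # boxes: x0,x1,y0,y1,z0,z1
    w=W[n]/2; t=w*.7
    return [(-42.5,42.5,-w,w,0,51),(-22.5,22.5,-w,w,51,69),(-5,5,-t,t,69,77)]
def plate(s): # s=+-1: side (own y) of supply block
    a,b=sorted((s*125,s*165)); c,d=sorted((-s*140,-s*150))
    return [(-55,105,-185,185,0,2),(-17.5,17.5,-170,170,2,17),(-40,40,a,b,8,62),(-23,23,c,d,8,43)]
def snap(cam,save=None):
    o=get_obs(); im=get_image(cam); c=get_calibration(cam)
    if cam=="wrist":
        T=np.eye(4); T[:3,:3]=Ro.from_euler("xyz",o["ee_rot"],degrees=True).as_matrix(); T[:3,3]=o["tcp_pos"]
        V=np.linalg.inv(T@c["mount"]); c["R"],c["t"]=V[:3,:3],V[:3,3]
    if save: cv2.imwrite(save,im[:,:,::-1])
    return im,c
def proj(c,P):
    q=np.asarray(P)@c["R"].T+c["t"]; return np.c_[c["fx"]*q[:,0]/q[:,2]+c["cx"],c["fy"]*q[:,1]/q[:,2]+c["cy"]]
def ray(c,uv,z):
    d=c["R"].T@np.array([(uv[0]-c["cx"])/c["fx"],(uv[1]-c["cy"])/c["fy"],1]); p=-c["R"].T@c["t"]
    return (p+d*(z-p[2])/d[2])
def pts(b,pose):
    P=np.array([(x,y,z) for x in b[:2] for y in b[2:4] for z in b[4:]],float); a=np.radians(pose[2])
    return np.c_[P[:,0]*np.cos(a)-P[:,1]*np.sin(a)+pose[0],P[:,0]*np.sin(a)+P[:,1]*np.cos(a)+pose[1],P[:,2]+(pose[3] if len(pose)>3 else 0)]
def render(c,boxes,pose):
    m=np.zeros((420,560),np.uint8)
    for b in boxes: cv2.fillConvexPoly(m,np.round(cv2.convexHull(proj(c,pts(b,pose)).astype(np.float32))*16).astype(np.int32),1,shift=4)
    return m
def blob(im,uv,r=12): # non-blue component nearest to uv, holes filled
    R,G,B=[im[:,:,i].astype(float) for i in range(3)]
    m=(B<1.5*np.maximum(R,G)+8).astype(np.uint8)
    # shadow on blue table keeps its hue; black parts do not
    m=cv2.morphologyEx(m,cv2.MORPH_OPEN,np.ones((2,2),np.uint8))
    n,l,st,ce=cv2.connectedComponentsWithStats(m)
    i=1+np.argmin(np.hypot(*(ce[1:]-uv).T)+1e3*(st[1:,4]<60))
    k=(l==i).astype(np.uint8); cs,_=cv2.findContours(k,cv2.RETR_EXTERNAL,cv2.CHAIN_APPROX_NONE)
    return cv2.drawContours(k,cs,-1,1,-1)
def fit(views,boxes,p0,d=(8,8,6)):
    # views: list of (calib, mask); blurred masks for a smooth cost
    vs=[(c,cv2.GaussianBlur(m.astype(np.float32),(0,0),1),m.sum()) for c,m in views]
    f=lambda p:sum(np.abs(cv2.GaussianBlur(render(c,boxes,p).astype(np.float32),(0,0),1)-m).sum()/s for c,m,s in vs)
    best=None
    for dy in (-25,0,25):
        q=np.array(p0,float)+[0,0,dy]
        r=minimize(f,q,method="Nelder-Mead",options=dict(initial_simplex=[q,q+[d[0],0,0],q+[0,d[1],0],q+[0,0,d[2]]],xatol=.05,fatol=1e-5,maxfev=300))
        if best is None or r.fun<best.fun: best=r
    return best.x,best.fun/len(vs)
E
cat > b.py <<'E'
from h import *
import json
im,c=snap("top"); ov=im[:,:,::-1].copy(); res={}
ims,cs=snap("side")
for n,uv in dict(main_switch=(374,243),three_pole=(179,243),two_pole=(234,246),single_pole=(299,244),plate=(260,165)).items():
    z=35 if n!="plate" else 5
    p=ray(c,uv,z); bx=dev(n) if n in W else plate(-1)
    v=[(c,blob(im,uv))]
    if n in W: v.append((cs,blob(ims,proj(cs,[p])[0])))
    x,e=fit(v,bx,[p[0],p[1],0]); res[n]=x.tolist()
    print(n,np.round(p,0),np.round(x,1),round(e,3),[int(m.sum()) for _,m in v],[int(render(k,bx,x).sum()) for k,_ in v])
    for b in bx: cv2.polylines(ov,[cv2.convexHull(proj(c,pts(b,x)).astype(np.float32)).astype(np.int32)],True,(0,255,0),1)
json.dump(res,open("coarse.json","w"))
cv2.imwrite("pics/ov1.png",cv2.resize(ov[120:280,140:400],None,fx=3,fy=3))
E
python3 b.py
```

```text
main_switch [ 458. -271.   35.] [ 456.1 -272.5  -15.1] 0.092 [1143, 930] [1111, 985]
three_pole [449. 241.  35.] [447.9 240.5 -20.2] 0.075 [910, 1488] [880, 1565]
two_pole [444.  96.  35.] [438.3  94.6 -15.5] 0.094 [614, 1020] [586, 1099]
single_pole [452. -74.  35.] [449.1 -71.5 -12.5] 0.164 [326, 685] [280, 752]
plate [674.  35.   5.] [649.1  26.8   9.8] 0.042 [8019] [7686]
```

View pics/ov1.png

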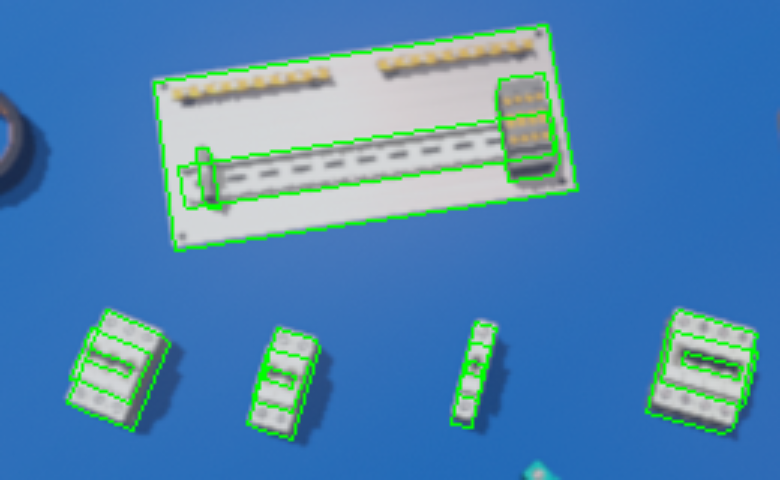

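The green outlines match the grey devices and the plate. In the crop, the turquoise breaker is just below the frame (535,470), and the outlined single-pole at (475,375) is grey. Next I refine from the wrist camera.

```bash
cat > c.py <<'E'
from h import *
import json
r=json.load(open("coarse.json"))
def look(tag,names,pos,yaw):
    goto(pos,[180,0,yaw]); wait(.15); im,c=snap("wrist"); ov=im[:,:,::-1].copy()
    for n in names:
        bx=dev(n) if n in W else plate(-1); uv=proj(c,[[*r[n][:2],35]] if n in W else [pts((25,25,0,0,5,5),r[n])[0]])[0]
        m=blob(im,uv); x,e=fit([(c,m)],bx,r[n])
        print(tag,n,np.round(uv),np.round(r[n],1),np.round(x,2),round(e,3),int(m.sum()),int(render(c,bx,x).sum()))
        r[n]=x.tolist()
        for b in bx: cv2.polylines(ov,[cv2.convexHull(proj(c,pts(b,x)).astype(np.float32)).astype(np.int32)],True,(0,255,0),1)
    cv2.imwrite(f"pics/{tag}.png",ov)
look("w1",["plate","three_pole","two_pole"],[570,120,260],99)
look("w2",["plate","single_pole","main_switch"],[570,-80,260],99)
json.dump(r,open("fine.json","w")); print(get_obs()["t"],get_obs()["tcp_pos"],get_obs()["ee_rot"])
E
python3 c.py; python3 -c "
import cv2,numpy as np
a=[cv2.imread(f'pics/w{i}.png') for i in (1,2)]
cv2.imwrite('pics/w12.png',cv2.resize(np.hstack(a),None,fx=.714,fy=1.0,interpolation=cv2.INTER_AREA) )"
```

```text
w1 plate [342. 247.] [649.1  26.8   9.8] [654.33  26.96   9.8 ] 0.625 78453 29528
w1 three_pole [185.  53.] [447.9 240.5 -20.2] [453.33 239.5  -20.92] 0.02 5265 5367
w1 two_pole [169. 182.] [438.3  94.6 -15.5] [443.76  94.46 -14.89] 0.05 3273 3436
w2 plate [382. 100.] [654.3  27.    9.8] [653.07  28.91   9.66] 0.007 31005 31169
w2 single_pole [179. 157.] [449.1 -71.5 -12.5] [455.83 -71.75 -14.07] 0.061 2037 2160
w2 main_switch [175. 302.] [ 456.1 -272.5  -15.1] [ 586.14 -626.82   60.3 ] 1.0 1627 0
4.4167 [570.17708823 -78.30558437 259.9765906 ] [ 1.79996636e+02 -2.45658081e-02  9.91348141e+01]
```

View pics/w12.png

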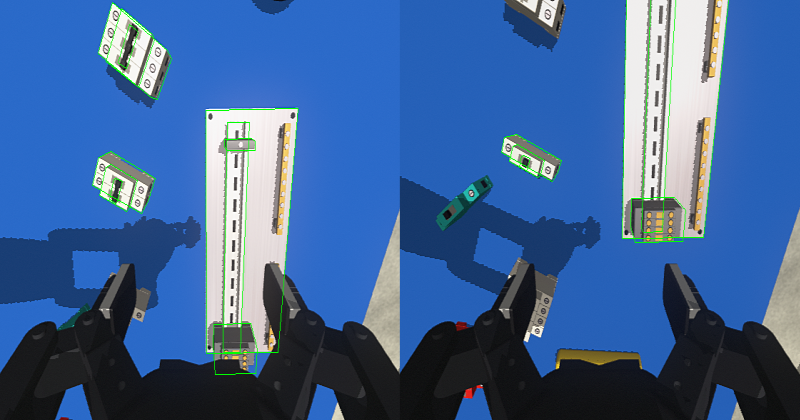

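Wrist fits are tight: plate at (653.1, 28.9, 9.66°). The plate outline spans (625,0)–(700,240) in the right half and devices sit inside their outlines. The main switch is hidden by the left finger at (530,310), so I view it again before picking it.

```bash
cat > p.py <<'E'
from h import *
import json
F=json.load(open("fine.json")); PL=np.array(F["plate"])
def st(s):
    o=get_obs(); print(s,"t%.1f"%o["t"],np.round(o["tcp_pos"],1),np.round(o["ee_rot"],1)[2],"F",np.round(o["wrist_force"],1),"w%.1f g%.0f"%(o["grip_width"],o["grip_force"])); return o
def onplate(x,y,z=0): return pts((x,x,y,y,0,0),PL)[0][:2]
def pick(n,zt=51):
    x,y,a=F[n]; goto([x,y,130],[180,0,a+90]); move_l([x,y,zt+6],speed=120); move_l([x,y,zt],speed=40); st("down")
    grip(35,60); o=st("grip"); z0=o["tcp_pos"][2]
    move_l([x,y,130],speed=150); st("up"); return zt
def place(n,yo,zt=51,xo=0.):
    p=onplate(xo,yo); A=[180,0,PL[2]+90]
    goto([*p,140],A); wait(.1); b=st("over")["wrist_force"]
    move_l([*p,zt+8+12],speed=120); wait(.1); st("near")
    for z in np.arange(zt+8+4,zt+8-3.1,-1.):
        move_l([*p,z],speed=30); f=(get_obs()["wrist_force"]-b)[2]
        if f>15: break
    print("z",z,"f",f); o=st("seated")
    grip(68,60); wait(.1); move_l([*p,140],speed=150); st("away")
E
cat > d.py <<'E'
from p import *
n="main_switch"; goto([560,-310,260],[180,0,75]); wait(.15); im,c=snap("wrist","pics/w3.png")
p0=[461,-272.5,-15]; uv=proj(c,[[*p0[:2],35]])[0]; m=blob(im,uv); x,e=fit([(c,m)],dev(n),p0)
print(uv,x,e,m.sum(),render(c,dev(n),x).sum())
if e<.08 and np.hypot(*(x-p0)[:2])<12:
    F[n]=x.tolist(); json.dump(F,open("fine.json","w")); pick(n)
E
python3 d.py
```

```text
[191.55881775 170.90239114] [ 461.81381611 -271.48240751  -14.34559581] 0.06203042674013873 5636 5403
down t7.3 [ 461.9 -271.5   51.2] 75.7 F [-0.2 -0.1  0.6] w85.3 g0
grip t7.8 [ 462.  -271.8   51.5] 75.7 F [ 0.3 -1.   3.7] w43.3 g64
up t8.4 [ 460.8 -270.7  128.6] 75.7 F [-0.1  0.8 -4.6] w43.4 g63
```

```bash
cat > e.py <<'E'
from p import *
place("main_switch",-125+4+35)
goto([*onplate(0,20),200],[180,0,PL[2]+90]); wait(.15); im,c=snap("wrist"); ov=im[:,:,::-1].copy()
for b in dev("main_switch"): cv2.polylines(ov,[cv2.convexHull(proj(c,pts(b,[*onplate(0,-86),PL[2],8])).astype(np.float32)).astype(np.int32)],True,(0,255,0),1)
for b in plate(-1): cv2.polylines(ov,[cv2.convexHull(proj(c,pts(b,PL)).astype(np.float32)).astype(np.int32)],True,(0,0,255),1)
cv2.imwrite("pics/m1.png",ov)
E
python3 e.py
```

```text
over t9.7 [666.5 -57.7 139.6] 99.5 F [ 0.1 -0.9 -5.1] w43.7 g63
near t10.5 [668.9 -56.1  72.6] 99.7 F [-0.3  0.1 -5.1] w43.2 g63
z 56.0 f 18.828127224901653
seated t12.7 [667.8 -55.9  59.5] 99.7 F [-6.6  0.9 13.7] w43.3 g65
away t13.8 [666.9 -55.8 139.3] 99.7 F [-0.2  0.8  0.1] w68.0 g0
```

View pics/m1.png

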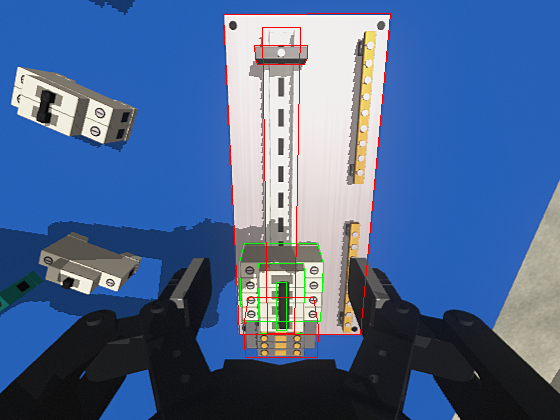

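The main switch's seated height equals pick height + 8, so it is fully down. The image shows it at (282,290), inside its green outline, and tight beside the supply block at (282,345). Next is the three-pole.

```bash
cat > f.py <<'E'
from p import *
pick("three_pole"); place("three_pole",-51+4+26.25,xo=-1)
E
python3 f.py
```

```text
down t16.7 [453.4 239.6  51.2] 69.1 F [ 0.6  0.4 -0.4] w67.9 g0
grip t17.1 [453.9 239.8  51.6] 69.1 F [-0.7  1.4  2.6] w43.4 g63
up t17.8 [452.3 239.1 128.9] 69.1 F [ 0.  -0.1 -1.7] w44.0 g62
over t19.0 [654.6   9.8 139.3] 99.7 F [-0.5 -0.2 -2.8] w43.5 g62
near t19.9 [656.9   8.2  72.6] 99.7 F [ 0.5  0.  -2.4] w43.7 g62
z 56.0 f 17.399762185265672
seated t22.0 [655.8   8.3  59.6] 99.7 F [-7.6  0.2 14.6] w43.3 g64
away t23.2 [655.    8.3 139.3] 99.7 F [-0.   0.3  0.2] w67.4 g0
```

```bash
cat > g.py <<'E'
from p import *
pick("two_pole"); place("two_pole",5.5+4+17.5,xo=-1)
goto([*onplate(0,75),170],[180,0,PL[2]+90]); wait(.15); im,c=snap("wrist"); ov=im[:,:,::-1].copy()
for n,y,k in (("main_switch",-86,(0,255,0)),("three_pole",-20.75,(0,0,255)),("two_pole",27,(255,0,255))):
  for b in dev(n)[:2]: cv2.polylines(ov,[cv2.convexHull(proj(c,pts(b,[*onplate(0,y),PL[2],8])).astype(np.float32)).astype(np.int32)],True,k,1)
cv2.imwrite("pics/m2.png",cv2.resize(np.hstack([im[100:400,170:400,::-1],ov[100:400,170:400]]),None,fx=1.7,fy=1.9,interpolation=cv2.INTER_CUBIC))
E
python3 g.py
```

```text
down t25.2 [443.9  94.5  51.2] 75.1 F [-0.3 -0.8  0.1] w68.0 g0
grip t25.5 [444.4  94.5  51.6] 75.1 F [ 0.3 -0.3  2.9] w43.7 g62
up t26.2 [442.8  94.4 129. ] 75.1 F [-0.9  0.5 -2. ] w43.6 g62
over t27.1 [645.4  55.9 138.9] 99.7 F [ 0.6 -0.5 -2. ] w43.9 g62
near t27.9 [648.8  55.4  72.6] 99.7 F [ 0.2  0.5 -2.2] w43.3 g62
z 56.0 f 16.273383072530308
seated t30.1 [647.8  55.3  59.6] 99.7 F [-6.6 -0.1 14.3] w43.8 g64
away t31.3 [646.9  55.4 139.3] 99.7 F [ 0.  -0.6  0.5] w67.8 g0
```

View pics/m2.png

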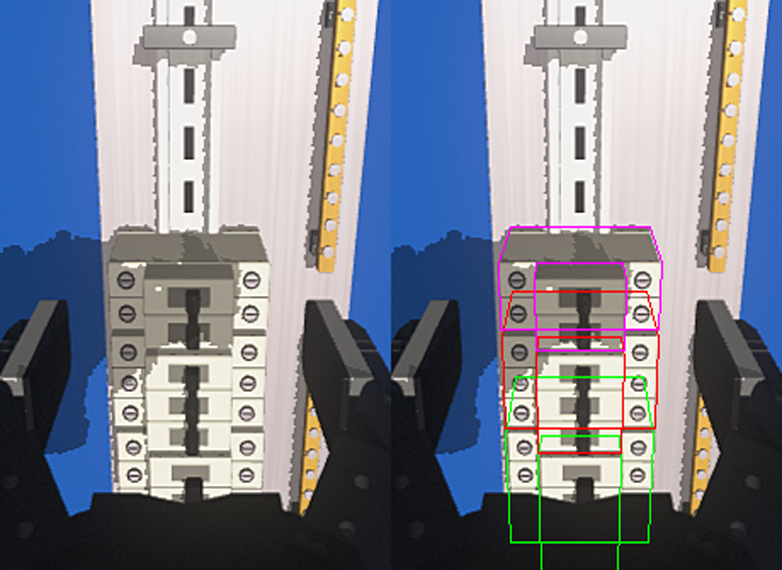

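Two-pole, three-pole and main switch (left panel rows 230–330, 335–430 and 435 down) sit square on the rail with gaps of a few mm. Last comes the single-pole.

```bash
cat > i.py <<'E'
from p import *
n="single_pole"; x0,y0,a0=F[n]
goto([x0+40,y0-10,200],[180,0,a0+90]); wait(.1); im,c=snap("wrist"); uv=proj(c,[[x0,y0,35]])[0]
x,e=fit([(c,blob(im,uv))],dev(n),F[n]); print(F[n],x,e)
if e<.1 and np.hypot(*(x-F[n])[:2])<6: F[n]=x.tolist()
pick(n); place(n,57,xo=-1)
goto([*onplate(0,100),170],[180,0,PL[2]+90]); wait(.15); im,c=snap("wrist")
cv2.imwrite("pics/m3.png",cv2.resize(im[100:400,150:400,::-1],None,fx=2,fy=2,interpolation=cv2.INTER_CUBIC))
goto([450,250,300],[180,0,100]); wait(.1); s,_=snap("side")
cv2.imwrite("pics/s3.png",cv2.resize(s[130:330,150:370,::-1],None,fx=3,fy=3,interpolation=cv2.INTER_CUBIC)); st("end")
E
python3 i.py
```

```text
[455.83383755768915, -71.75005357946108, -14.073737044354502] [455.12174045 -71.92524373 -13.15711842] 0.05971975363646036
down t34.4 [455.2 -71.9  51.2] 76.8 F [-0.2  0.9  0.4] w68.0 g0
grip t34.7 [455.7 -72.1  51.5] 76.8 F [-0.2 -0.5  2.3] w43.4 g62
up t35.4 [454.2 -71.6 129.1] 76.8 F [-1.2 -0.6 -0.4] w43.7 g61
over t36.5 [641.3  83.5 139.5] 99.6 F [-0.1 -0.7 -0.6] w43.9 g61
near t37.3 [643.8  84.9  72.5] 99.7 F [-0.3  0.2 -1.4] w43.6 g61
z 56.0 f 16.15835358250473
seated t39.5 [642.8  84.9  59.5] 99.7 F [-7.4 -1.4 15.5] w43.8 g63
away t40.6 [641.9  84.9 139.3] 99.7 F [-0.1 -0.4 -0.2] w67.7 g0
end t42.3 [450.5 249.1 298.6] 99.9 F [ 0.3 -0.1 -0.5] w67.8 g0
```

View pics/m3.png

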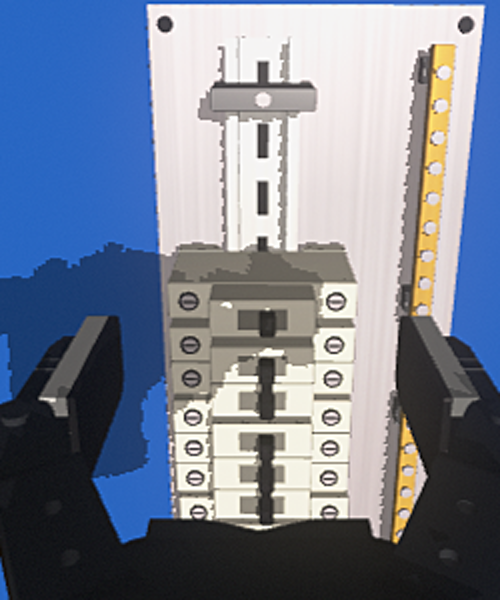

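View pics/s3.png

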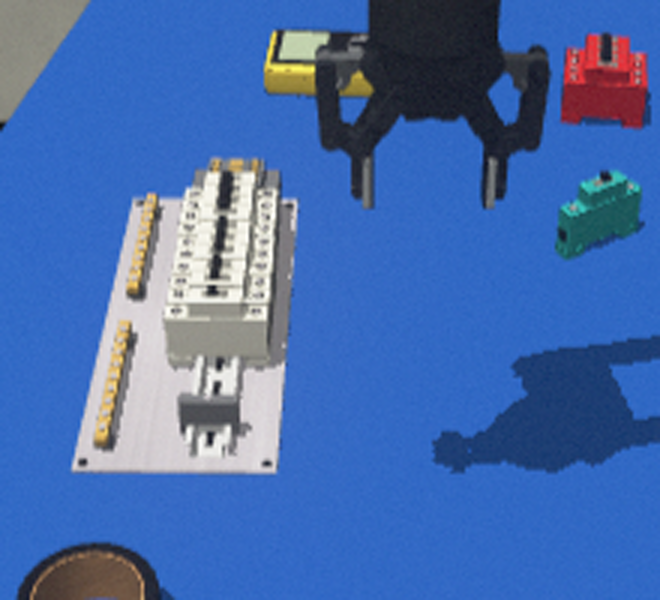

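In the wrist view the single-pole at (262,310) sits level and square next to the two-pole. The side view shows all four level in a row from the supply block (235,165) to (215,330), with only narrow gaps.

```bash
python3 -c "
from station import *
print(sign_off())"
```

```text
the job is handed in; nothing more can be done
None
```

All four devices are on the rail in the order asked (main switch next to the supply block, then three-, two- and single-pole), fully seated and square with gaps of a few mm; I handed the job in just after 42 s on the robot's clock.

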